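# Put the sculptor's chisels away in the slanted rack

### The job

Slide the dust shutter of the grey tool rack fully open by its black tab, then take the three carving tools from the sloping wooden rest and drop each one, tip down, into the pocket marked with the colour of its handle, so that it stands fully home. Leave the brush pot, the tape measure and the white bowl where they are.

Things in the scene. Friction and masses are not known exactly. Their poses are not given: they have to be found in the camera images.
- rack: fixed grey rack on a 150 x 220 mm (x, y) steel foot, 125 mm high without the tab; origin under the middle of the foot. Three pockets side by side along its y, 70 mm apart, lean 30 degrees from vertical: the axis from floor to mouth is (0.5, 0, 0.866) in its frame. Each is 20 (x) by 28 mm (y) and 80 mm deep, walls 14 mm or more; the shutter on the mouths adds 5 mm. Its x points away from the robot.
- shutter (a joint): aluminium dust shutter (4 mm plate with windows 32 x 34 mm) sliding along the rack's +y over the mouths: about 0 = closed, 0.035 m = fully open (end stop), where its windows stand exactly over the three pockets. It starts at 0 to 0.006. Stiff by 2 N of friction, no spring; it stays where it is left.
- shutter_tab (a point): point in the upper part of the black upright tab of the shutter, on its vertical middle line, 14 mm below its top. The tab measures 22 mm (rack x) by 14 mm (rack y), stands vertically, its top 40 mm above the plate under it, at the +y end of the rack; it moves with the shutter. The pocket next to it is 30 mm away in -y when closed.
- rest: fixed wooden rest, 200 mm wide (its y), 190 mm deep; origin on the bench under its middle. Tools lie along its x on two cross bars (24 to 36 and 166 to 178 mm from the tips), with a stop at the tips and free air under the handles between the bars; side rails at y = +-94 mm, their tops 32 mm below the tools' middle lines.
- red_chisel: 190 mm long, 0.18 kg: a red square handle 20 x 20 mm from 90 to 190 mm from the tip, and a steel flat-chisel blade 14 x 10 mm, 18 mm wide at the tip. Origin at the middle of the tip; +x runs from tip to butt, y is sideways (level). At the start it lies on the rest, tip low and towards the robot, butt 20 degrees above level, 70 mm from its neighbours, in any order.
- blue_rasp: 190 mm long, 0.18 kg: a blue square handle 20 x 20 mm from 90 to 190 mm from the tip, and a dark steel rasp blade 16 x 10 mm. Origin at the middle of the tip; +x runs from tip to butt, y is sideways (level). At the start it lies on the rest, tip low and towards the robot, butt 20 degrees above level, 70 mm from its neighbours, in any order.
- yellow_point: 190 mm long, 0.18 kg: a yellow square handle 20 x 20 mm from 90 to 190 mm from the tip, and a slim steel point 12 x 10 mm, 6 mm at the tip. Origin at the middle of the tip; +x runs from tip to butt, y is sideways (level). At the start it lies on the rest, tip low and towards the robot, butt 20 degrees above level, 70 mm from its neighbours, in any order.
- brush_pot: bystander: terracotta pot 72 mm across, 60 mm high, with a brush lying across its rim; origin under the pot
- tape_measure: bystander: yellow and black tape measure 75 x 40 x 65 mm; origin under its middle
- plaster_bowl: bystander: white bowl 120 mm across, 65 mm high; origin under its middle
- pocket_red (a point): middle of the floor of the pocket marked red (coloured patches at its mouth and on the rack's +x face), at y = -70 mm in the rack's frame; a tool is home when its tip stands here
- mouth_red (a point): middle of the mouth of the same red pocket, 80 mm up its axis from the floor, just under the shutter
- pocket_blue (a point): middle of the floor of the pocket marked blue (coloured patches at its mouth and on the rack's +x face), at y = 0 mm in the rack's frame; a tool is home when its tip stands here
- mouth_blue (a point): middle of the mouth of the same blue pocket, 80 mm up its axis from the floor, just under the shutter
- pocket_yellow (a point): middle of the floor of the pocket marked yellow (coloured patches at its mouth and on the rack's +x face), at y = 70 mm in the rack's frame; a tool is home when its tip stands here
- mouth_yellow (a point): middle of the mouth of the same yellow pocket, 80 mm up its axis from the floor, just under the shutter
Things that resemble listed ones, but are neither listed nor needed, are in the scene too. Several things have the shape of the blue_rasp; the one meant has the colours described above.

How it is judged:
By the outcome, as a careful person would: the job done as asked, in the order asked, and still so for the second after the job is handed in, with the robot touching nothing.
It also fails if it takes over 72 s, if anything falls off the work surface, if the arm or the gripper's body presses on something with over 40 N, if the wrist force passes 120 N, or if a joint passes its speed limit or range.

### The arm

A 6-joint arm with a two-finger parallel gripper is mounted at the origin on the work surface. World frame = base frame: x ahead of the robot, y to its left, z up, the work surface at z = 0. Lengths are in m, angles in rad, forces in N, time in s.
With the tool pointing down it reaches from about 0.3 to 0.775 m from the base axis. Payload 14.6 kg.
Tool frame: the origin (TCP) lies at the centre of the arm's flange, where the gripper is bolted on; the fingertips stand 199 mm ahead of it and the grasp point (between the pads) lies ctrl.tcp_to_grasp ahead of it (ctrl.tcp_to_grasp is the distance from the TCP to the grasp point, in m); z points along the fingers, y is the line along which they close (so a half turn about z gives the same grasp; the last joint's range is limited). The gripper opens to 94 mm and grips with 3 to 60 N. Pads are 16 mm wide; open, the fingers measure 119 mm over their backs; the gripper's body (75 mm by 177 mm) begins 78 mm behind the grasp point.
Start: joints at [1.094, 0.3, 1.521, -0, 1.321, -0.067], TCP at [0.219, 0.504, 0.405] pointing down, gripper open.
Joint ranges: [-3.03, 3.03], [-0.79, 2.21], [0.23, 2.52], [-1.04, 4.18], [0, 3.07], [-2.55, 2.55]. Speed limits (rad/s): [2.22, 2.22, 2.57, 3.14, 3.14, 3.14].

### API

Orientations are given as [roll, pitch, yaw] about the fixed x, y, z axes, in that order (R = Rz(yaw) Ry(pitch) Rx(roll)).
In Python, from station import ctrl gives the robot as it stands. The module is installed in compiled form; this text tells all that it offers.
- The arm moves only by the shell command python3 -m jog 'ROWS' [OPENING] [FORCE]. ROWS is JSON, a list of rows, each a list of 6 numbers: the shift along the tool's x, y, z in cm, then the turn, a rotation vector about the tool's x, y, z in rad. In form: [[tx, ty, tz, ax, ay, az], ...]. A call has 1 to 8 rows; each row is the pose to reach, as a shift and turn from the pose commanded when the call began, along the tool's axes at that moment; what a row does not reach only later rows make up. A row lasts 1/10 s, in which the tool goes at most 50 mm and 8.59 degrees, less where a joint would pass 70% of its speed; a pose out of reach is approached as far as the arm can. A call with a gripper value outside its range is refused whole. OPENING is the opening in per cent of the stroke, from 0 (shut) to 100 (fully open), set as the call begins (- or left out, the last holds). The fingers move at their own pace and stop on an object; FORCE is the grip in N (left out, the last holds). Time passes only in rows, so rows that repeat a pose let the fingers close. It gives the time, the measured TCP pose, the force, the opening and the grip force at its end, in the units of the state.
- ctrl.get_obs(): the state, without advancing time (a new reading comes with each control period).
- ctrl.camera(name): name is "scene" or "side" or "wrist"; returns a dict with "img" (400x640x3 uint8, blue, green, red), "intrinsics" (3x3 intrinsics, pixels), "k1" (the pictures are not rectified: a ray, as slopes to the right and down, at radius r is drawn at 1 + k1 r^2 times it, then the intrinsics apply), "R" (3x3) and "t" (3): a world point X has camera coordinates R X + t. Camera axes: x right, y down, z forward; pixel columns grow to the right and rows downward; lengths in m; the calibration is good to about 2 mm. A picture is of the moment at which its call begins. There is no depth.
- ctrl.hand_in(): hands the job in; it is judged then, once.
The state is a dict: "time_s": time; "qpos": joint angles; "joint_vel": joint speeds; "tau": joint torques, N m; "ee_pos": TCP position; "eef_rot": TCP orientation; "force": force on the tool from outside, world axes, zero at the start; "moment": the same for the moment, N m; "grip_width": finger opening in m; "grip_force": force on a finger pad.
Only numpy, scipy, OpenCV 4.12 (cv2) and the standard library are available. Lean on these libraries where they do the work, as an engineer would, in place of code of your own. Each camera call takes 0.05 s, during which the arm holds its last target. There are 200 camera calls.

## Working session

There is one attempt and no reset: what is moved stays moved. The work goes in short steps, Python scripts to look and compute and a shell command to move; the robot and the scene stay as the last step left them, time stands still between calls to the robot, and variables do not carry over. Pictures are saved under pics/ and viewed, at most 10 in all, crops included, and the job is handed in when it is done.

```bash
mkdir -p pics; python3 - <<'E'
from station import ctrl
import cv2,numpy as np
print(ctrl.tcp_to_grasp, ctrl.get_obs())
for n in("scene","side","wrist"):
    c=ctrl.camera(n); cv2.imwrite(f"pics/{n}0.png",c["img"])
    print(n,c["intrinsics"].tolist(),c["k1"],np.round(c["R"],4).tolist(),c["t"])
E
```

```text
0.1804 {'time_s': 0.0, 'qpos': array([ 1.09437455e+00,  3.00491461e-01,  1.52157484e+00,  1.35401781e-05,
        1.32073882e+00, -6.65828466e-02]), 'joint_vel': array([ 0.00247192, -0.00154356,  0.00044374, -0.00023335, -0.00060859,
       -0.00132027]), 'tau': array([-1.82235333e-03, -5.31833982e+01, -3.52713776e+01,  7.07140379e-02,
        2.46026705e-02, -1.17096047e-04]), 'ee_pos': array([0.21913313, 0.50442773, 0.40407767]), 'eef_rot': array([-3.14038374e+00, -9.37561421e-05,  2.73175031e+00]), 'force': array([-0.97878709, -0.75393368,  0.4791274 ]), 'moment': array([ 0.00204798, -0.0238114 , -0.02650699]), 'grip_force': 0.0, 'grip_width': 0.09412310850320103}
scene [[430.31135343965536, 0.0, 320.5655363141697], [0.0, 430.31135343965536, 198.9594196123607], [0.0, 0.0, 1.0]] -0.06488699914997091 [[-0.3843, 0.9231, 0.0124], [0.7853, 0.3339, -0.5213], [-0.4854, -0.1906, -0.8533]] [ 0.12320144 -0.37140322  1.52521134]
side [[414.3110473179604, 0.0, 322.4284878648563], [0.0, 414.3110473179604, 205.06793499800787], [0.0, 0.0, 1.0]] -0.06192348496253349 [[0.9703, -0.2415, 0.0168], [-0.1615, -0.6975, -0.6981], [0.1803, 0.6747, -0.7158]] [-0.48357984  0.22284883  0.92774055]
wrist [[290.2987887752201, 0.0, 315.03451054237473], [0.0, 290.2987887752201, 199.81572264046076], [0.0, 0.0, 1.0]] -0.008831174062774477 [[0.3985, 0.9172, -0.0009], [0.8793, -0.3818, 0.2847], [0.2607, -0.1142, -0.9586]] [-0.5513838  -0.03019495  0.39049643]
```

View pics/scene0.png

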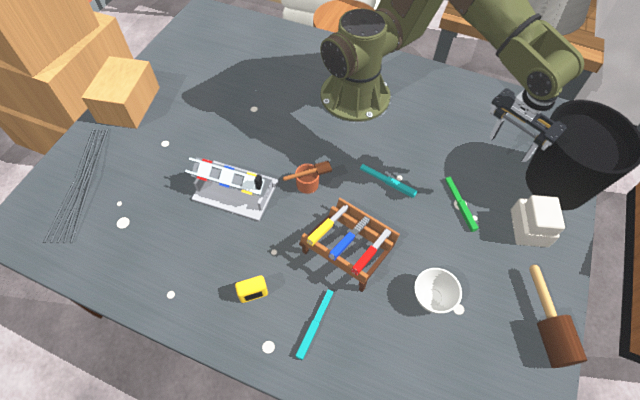

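View pics/side0.png

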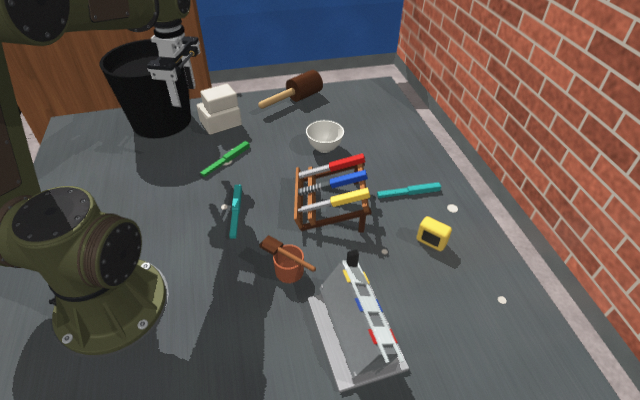

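The scene view shows the rest with yellow, blue and red tools at about (320,232), (345,243) and (370,258). The rack is at (232,185) with its tab at (259,182). In the side view the tab is at (352,258), the foot corners are near (312,297), (345,390) and (408,372), and the tools are at (335,160-205). I need enlargements to get pixel positions.

```bash
python3 - <<'E'
import cv2,numpy as np
a=cv2.imread("pics/side0.png")[245:395,300:415]; b=cv2.imread("pics/scene0.png")[148:223,180:285]
A=cv2.resize(a,None,fx=4,fy=4,interpolation=cv2.INTER_CUBIC); B=cv2.resize(b,None,fx=3.2,fy=3.2,interpolation=cv2.INTER_CUBIC)
s=cv2.imread("pics/side0.png")[145:230,285:380];S=cv2.resize(s,None,fx=3.5,fy=3.5,interpolation=cv2.INTER_CUBIC)
o=np.zeros((600,800,3),np.uint8);o[:,:460]=A;o[:B.shape[0],461:461+B.shape[1]]=B;o[260:260+S.shape[0],461:461+S.shape[1]]=S
cv2.imwrite("pics/crop1.png",o)
E
```

```text
(no output)
```

View pics/crop1.png

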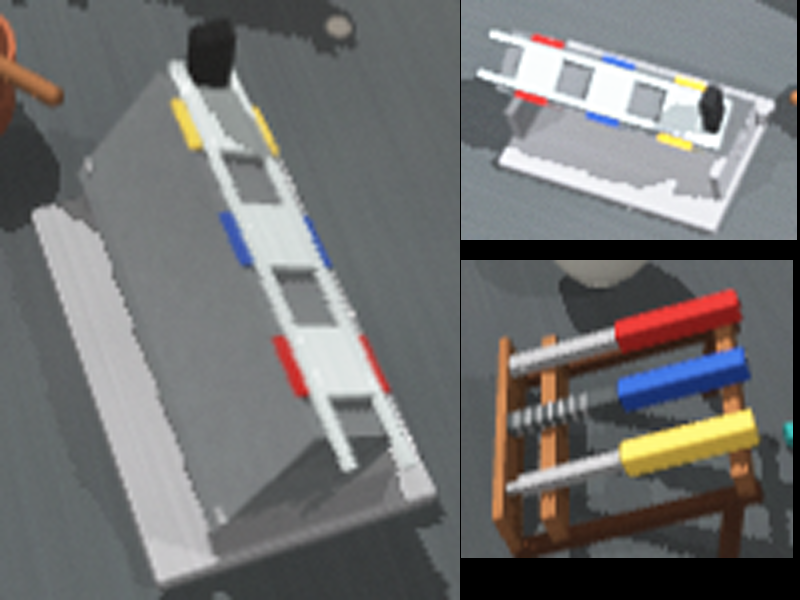

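The crop shows six patches: the left and right pairs in the side view, the upper and lower pairs in the scene view. It also shows the foot corners and the tab, with its top at about (212,25)/4 in the side crop. I'll segment the colours and fit both poses.

```bash
cat > h.py <<'E'
import cv2,numpy as np
from scipy.optimize import least_squares
from scipy.spatial.transform import Rotation as Ro
def proj(c,X):
    X=np.atleast_2d(X)@c["R"].T+c["t"]; s=X[:,:2]/X[:,2:]
    s=s*(1+c["k1"]*(s**2).sum(1,keepdims=True)); K=c["intrinsics"]
    return s*[K[0,0],K[1,1]]+K[:2,2]
def tri(cs,ps):
    return least_squares(lambda X:np.concatenate([proj(c,X)[0]-p for c,p in zip(cs,ps)]),[.5,0,.1])
H={"red":[(0,8),(172,180)],"blue":[(105,125)],"yellow":[(22,32)]}
def blobs(img,col,amin=6):
    h=cv2.cvtColor(img,cv2.COLOR_BGR2HSV)
    m=sum(((h[...,0]>=a)&(h[...,0]<=b)) for a,b in H[col])&(h[...,1]>150)&(h[...,2]>70)
    n,l,st,ce=cv2.connectedComponentsWithStats(m.astype(np.uint8))
    return [(int(st[i,4]),np.round(ce[i],1).tolist()) for i in range(1,n) if st[i,4]>=amin]
def box(T,R,lo,hi):
    p=np.array([[x,y,z] for x in(lo[0],hi[0]) for y in(lo[1],hi[1]) for z in(lo[2],hi[2])])
    return p@R.T+T
def cen(c,P):
    h=cv2.convexHull(proj(c,P).astype(np.float32)); m=cv2.moments(h); return np.array([m["m10"],m["m01"]])/m["m00"]
E
python3 - <<'E'
from h import *
from station import ctrl
for n in("scene","side"):
    im=ctrl.camera(n)["img"]
    for k in H: print(n,k,blobs(im,k))
E
```

```text
scene red [(13, [207.0, 160.5]), (18, [201.8, 178.3]), (265, [363.8, 259.5])]
scene blue [(12, [228.7, 167.1]), (15, [223.9, 184.9]), (238, [342.4, 244.2])]
scene yellow [(15, [246.3, 191.6]), (256, [320.4, 230.8]), (481, [250.2, 287.7]), (8, [255.5, 297.9])]
side red [(351, [346.1, 162.2]), (9, [283.9, 246.9]), (87, [294.1, 250.2]), (8, [274.9, 257.8]), (19, [282.5, 257.2]), (281, [285.6, 270.5]), (42, [372.3, 336.4]), (7, [391.7, 332.0]), (6, [395.0, 339.5])]
side blue [(12058, [295.4, 29.8]), (344, [348.0, 178.7]), (25, [358.5, 304.6])]
side yellow [(198, [350.2, 199.2]), (292, [433.9, 236.3]), (22, [346.4, 276.4])]
```

```bash
cat > fit.py <<'E'
from h import *
from station import ctrl
sc,sd=ctrl.camera("scene"),ctrl.camera("side")
P={"mxR":((207,160.5),(372.3,336.4)),"mxB":((228.9,167.1),(358.5,304.6)),"mxY":((251.8,173.5),(346.4,276.2)),
"pxR":((201.8,178.3),(393.3,335.1)),"pxB":((223.9,184.9),(378.8,304.8)),"pxY":((246.3,191.6),(366.1,277.1)),
"tabtop":((402.4*0+258.2,174.7),(352.6,251.4)),"f-x+y":((276.8,180.4),(308.4,297.6))}
for k,v in P.items():
    r=tri([sc,sd],v); print(k,np.round(r.x,4),round(r.cost,2))
for n,c,pts in(("sc",sc,[(191.8,197),(259,219.5)]),("sd",sd,[(339.7,390.2),(408.4,368.4)])):
    for p in pts:
        r=least_squares(lambda X:proj(c,[X[0],X[1],.004])[0]-p,[.5,0]);print("foot",n,p,np.round(r.x,4))
M={"red":((363.8,259.5),(346.1,162.2)),"blue":((342.4,244.2),(348.0,178.7)),"yellow":((320.4,230.8),(350.8,199.2))}
o={"red":70,"blue":0,"yellow":-70}
def f(q,w=0):
    R=Ro.from_euler("ZY",[q[3],-np.radians(20)]).as_matrix();e=[]
    for k in M:
        T=np.array(q[:3])+R@[0,o[k]/1e3,0]
        B=box(T,R,(.09,-.01,-.01),(.19,.01,.01))
        for c,m in zip((sc,sd),M[k]): e+=list(cen(c,B)-m)
    return np.array(e)
r=least_squares(f,[.5,0,.08,0.3]);print("blue tip, yaw",np.round(r.x,4),np.round(r.fun,1))
print(blobs(sd["img"],"yellow",3))
E
python3 fit.py
```

```text
mxR [ 0.5248 -0.267   0.1178] 0.02
mxB [ 0.5202 -0.1974  0.1181] 0.13
mxY [ 0.5154 -0.128   0.1185] 0.01
pxR [ 0.5714 -0.2628  0.0929] 0.01
pxB [ 0.5662 -0.1935  0.0929] 0.02
pxY [ 0.5618 -0.1243  0.0941] 0.04
tabtop [ 0.5349 -0.0954  0.1553] 0.27
f-x+y [ 0.4433 -0.093   0.0073] 0.33
foot sc (191.8, 197) [ 0.5979 -0.3052]
foot sc (259, 219.5) [ 0.5873 -0.0834]
foot sd (339.7, 390.2) [ 0.4563 -0.3086]
foot sd (408.4, 368.4) [ 0.6037 -0.3001]
blue tip, yaw [0.4825 0.1177 0.0357 0.3069] [ -2.9 -13.9 -11.5  11.   -8.1  -0.8   1.    9.7 -12.8  10.3  13.8   5.7]
[(198, [350.2, 199.2]), (296, [433.8, 236.2]), (22, [346.2, 276.0])]
```

```bash
sed -i 's/r=least_squares(f,\[.5,0,.08,0.3\])/r=least_squares(f,[.55,0.1,.08,-0.3],diff_step=1e-3,x_scale=.1)/' fit.py; cat >> fit.py <<'E'
for k in M: print(k,np.round(tri([sc,sd],M[k]).x,4))
R=Ro.from_euler("ZY",[r.x[3],-np.radians(20)]).as_matrix()
for k in M: print(k,"grasp140",np.round(r.x[:3]+R@[.14,o[k]/1e3,0],4))
E
python3 fit.py | tail -9
```

```text
foot sd (408.4, 368.4) [ 0.6037 -0.3001]
blue tip, yaw [ 0.4818  0.208   0.0478 -0.2188] [ 0.7 -0.1  0.1  0.  -0.8  0.7 -0.1  0.6 -0.9  0.1 -1.  -1.1]
[(199, [350.2, 199.3]), (292, [433.8, 236.4]), (22, [346.2, 276.0])]
red [0.6267 0.2465 0.0957]
blue [0.6105 0.1801 0.0977]
yellow [0.5962 0.1109 0.093 ]
red grasp140 [0.6254 0.2478 0.0957]
blue grasp140 [0.6102 0.1795 0.0957]
yellow grasp140 [0.595  0.1111 0.0957]
```

The rack and tool poses now fit well. I'll pick each tool with the gripper vertical, then tilt it 40° forward to insert. Next, a small planner that turns a world target into jog units.

```bash
cat > plan.py <<'E'
# usage: plan.py gx gy gz yaw tilt_deg : grasp-point target (world); prints shift [cm] and turn from the present pose
import sys
from h import *
from station import ctrl
def Rt(yaw,tilt): return Ro.from_euler("z",yaw)*Ro.from_euler("x",np.pi)*Ro.from_euler("y",tilt,degrees=True)
if __name__=="__main__":
    g=np.array(list(map(float,sys.argv[1:4])));R=Rt(float(sys.argv[4]),float(sys.argv[5]))
    o=ctrl.get_obs();R0=Ro.from_euler("xyz",o["eef_rot"])
    tcp=g-R.apply([0,0,ctrl.tcp_to_grasp]);d=R0.inv().apply(tcp-o["ee_pos"])*100
    rv=(R0.inv()*R).as_rotvec()
    print("shift",np.round(d,2),"turn",np.round(rv,3),"rows>=",round(max(np.linalg.norm(d)/5,np.linalg.norm(rv)/.15),1))
    print("t",round(o["time_s"],2),"grasp now",np.round(o["ee_pos"]+R0.apply([0,0,ctrl.tcp_to_grasp]),4),"q",np.round(o["qpos"],2),"w",round(o["grip_width"],4))
E
python3 plan.py .537 -.096 .27 .068 0
```

```text
shift [-53.08 -42.41  -4.58] turn [-0.     0.     2.664] rows>= 17.8
t 0.45 grasp now [0.2191 0.5044 0.2242] q [ 1.09  0.3   1.52  0.    1.32 -0.07] w 0.0944
```

```bash
python3 -m jog '[[-27,-21,-4.5,0,0,1.2],[-27,-21,-4.5,0,0,1.2],[-27,-21,-4.5,0,0,1.2],[-27,-21,-4.5,0,0,1.2],[-27,-21,-4.5,0,0,1.2],[-27,-21,-4.5,0,0,1.2],[-27,-21,-4.5,0,0,1.2],[-27,-21,-4.5,0,0,1.2]]' 50; python3 plan.py .537 -.096 .25 .068 0
```

```text
time_s: 1.25
ee_pos: [0.3848, 0.2007, 0.4505]
eef_rot: [3.14, -0.0, 1.52]
force: [-0.2, 1.0, 0.2]
grip_width: 0.047
grip_force: 0.0
shift [-28.87  16.69   2.04] turn [ 1.000e-03 -1.000e-03  1.452e+00] rows>= 9.7
t 1.25 grasp now [0.3851 0.2007 0.2701] q [ 0.4   0.    1.76 -0.    1.38  0.45] w 0.047
```

```bash
python3 -m jog '[[-28.5,16.5,2,0,0,1.2],[-28.5,16.5,2,0,0,1.2],[-28.5,16.5,2,0,0,1.2],[-28.5,16.5,2,0,0,1.2],[-28.5,16.5,2,0,0,1.2],[-28.5,16.5,2,0,0,1.2],[-28.5,16.5,2,0,0,1.2],[-28.5,16.5,2,0,0,1.2]]' >/dev/null;python3 -m jog '[[0,0,0,0,0,0.25],[0,0,0,0,0,0.25],[0,0,0,0,0,0.25],[0,0,0,0,0,0.25]]'; python3 plan.py .537 -.096 .145 .068 0; python3 - <<'E'
from h import *
from station import ctrl
c=ctrl.camera("wrist");cv2.imwrite("pics/w1.png",c["img"])
print(np.round(proj(c,[[.537,-.096,.152],[.5202,-.1974,.118],[.5662,-.1935,.093],[.5154,-.128,.1185]]),1))
E
```

```text
time_s: 2.45
ee_pos: [0.5369, -0.0869, 0.4297]
eef_rot: [3.142, -0.0, 0.085]
force: [0.9, -0.3, 0.2]
grip_width: 0.0471
grip_force: 0.0
shift [-0.06  0.9  10.43] turn [ 0.    -0.     0.017] rows>= 2.1
t 2.45 grasp now [ 0.5369 -0.0869  0.2493] q [-0.23  0.27  1.5  -0.    1.37  1.26] w 0.0471
[[326.  209.9]
 [417.9 222.3]
 [414.4 175. ]
 [352.8 221.5]]
```

View pics/w1.png

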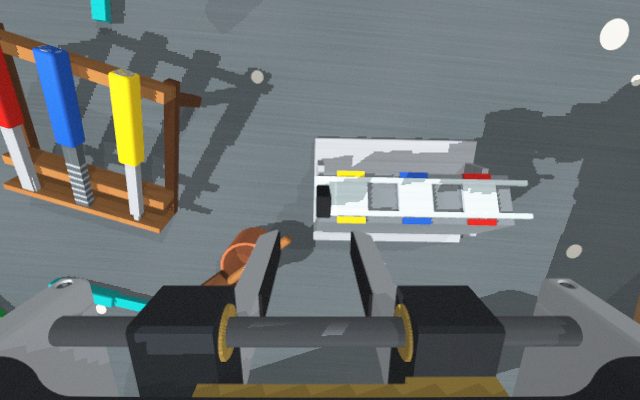

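The wrist view shows the tab at (323,202), within about 3 mm of the prediction. The patches agree too, so I'll descend, grip and slide.

```bash
python3 -m jog '[[0.1,0.8,5,0,0,0.017],[0.1,0.8,10.3,0,0,0.017],[0.1,0.8,10.3,0,0,0.017],[0.1,0.8,10.3,0,0,0.017]]'; python3 -m jog '[[0,0,0,0,0,0],[0,0,0,0,0,0],[0,0,0,0,0,0],[0,0,0,0,0,0],[0,0,0,0,0,0]]' 0 30;python3 plan.py .537 -.06 .145 .068 0
```

```text
time_s: 2.9
ee_pos: [0.5388, -0.0948, 0.3273]
eef_rot: [-3.141, 0.001, 0.066]
force: [0.2, -0.0, 0.2]
grip_width: 0.0473
grip_force: 0.0
time_s: 3.4
ee_pos: [0.5386, -0.0948, 0.3272]
eef_rot: [3.141, -0.001, 0.065]
force: [-1.3, 0.1, 4.5]
grip_width: 0.0142
grip_force: 30.0
shift [ 0.07 -3.49  0.18] turn [ 0.    -0.001 -0.003] rows>= 0.7
t 3.4 grasp now [ 0.5387 -0.0949  0.1468] q [-0.24  0.37  1.62  0.    1.15  1.26] w 0.0142
```

```bash
python3 -m jog '[[0,-1,0,0,0,0],[0,-2,0,0,0,0],[0,-2.8,0,0,0,0],[0,-2.8,0,0,0,0],[0,-2.8,0,0,0,0]]'; python3 -m jog '[[0,-0.3,0,0,0,0],[0,-0.6,0,0,0,0],[0,-0.9,0,0,0,0],[0,-0.9,0,0,0,0],[0,-0.9,0,0,0,0]]'
```

```text
time_s: 3.9
ee_pos: [0.5367, -0.0659, 0.3272]
eef_rot: [-3.141, -0.001, 0.065]
force: [-1.4, 1.6, 5.9]
grip_width: 0.0138
grip_force: 30.0
time_s: 4.4
ee_pos: [0.5362, -0.0592, 0.3272]
eef_rot: [3.137, -0.001, 0.064]
force: [0.4, -21.6, 2.7]
grip_width: 0.0139
grip_force: 30.0
```

```bash
python3 -m jog '[[0,0,0,0,0,0],[0,0,0,0,0,0],[0,0,-5,0,0,0],[0,0,-10,0,0,0],[0,0,-10,0,0,0]]' 50; python3 plan.py .590 .112 .20 -.219 0
```

```text
time_s: 4.9
ee_pos: [0.5361, -0.0573, 0.433]
eef_rot: [3.14, -0.01, 0.065]
force: [1.9, 1.0, -0.1]
grip_width: 0.0465
grip_force: 0.0
shift [  6.43 -16.55   5.29] turn [ 0.001 -0.01   0.284] rows>= 3.7
t 4.9 grasp now [ 0.5379 -0.0575  0.2527] q [-0.17  0.25  1.51  0.    1.36  1.33] w 0.0465
```

```bash
python3 -m jog '[[6.4,-16.6,5.2,0,0,0.284],[6.4,-16.6,5.2,0,0,0.284],[6.4,-16.6,5.2,0,0,0.284],[6.4,-16.6,5.2,0,0,0.284],[6.4,-16.6,5.2,0,0,0.284],[6.4,-16.6,5.2,0,0,0.284]]' >/dev/null; python3 plan.py .590 .112 .095 -.219 0; python3 - <<'E'
from h import *
from station import ctrl
c=ctrl.camera("wrist");cv2.imwrite("pics/w2.png",c["img"]);s=ctrl.camera("scene");cv2.imwrite("pics/s2.png",s["img"])
im=np.zeros((600,800,3),np.uint8);im[:400,:640]=c["img"];k=cv2.resize(s["img"][150:225,185:285],None,fx=2.6,fy=2.6);im[402:402+k.shape[0],:k.shape[1]]=k
cv2.imwrite("pics/w2.png",im)
R=Ro.from_euler("ZY",[-.2188,-np.radians(20)]).as_matrix();t=np.array([.4818,.208,.0478])
for n,o in(("yellow",-.07),("blue",0),("red",.07)):
    T=t+R@[0,o,0]; print(n,np.round(cen(c,box(T,R,(.09,-.01,-.01),(.19,.01,.01))),1),blobs(c["img"],n,100), np.round(proj(c,[T+R@[.19,0,.01],T+R@[.09,0,.01]]),0).tolist())
E
```

```text
shift [0.12 0.06 9.84] turn [0.    0.001 0.002] rows>= 2.0
t 5.5 grasp now [0.5888 0.1128 0.1934] q [0.13 0.44 1.41 0.   1.3  1.92] w 0.0467
yellow [317.2 195.9] [(345, [368.5, 5.6]), (2049, [312.7, 197.1]), (266, [572.9, 182.4]), (300, [599.3, 236.2])] [[317.0, 159.0], [317.0, 248.0]]
blue [239.5 195.8] [(2472, [236.8, 194.0])] [[229.0, 159.0], [247.0, 248.0]]
red [162.7 195.7] [(2863, [162.1, 194.2])] [[141.0, 159.0], [177.0, 248.0]]
```

View pics/w2.png

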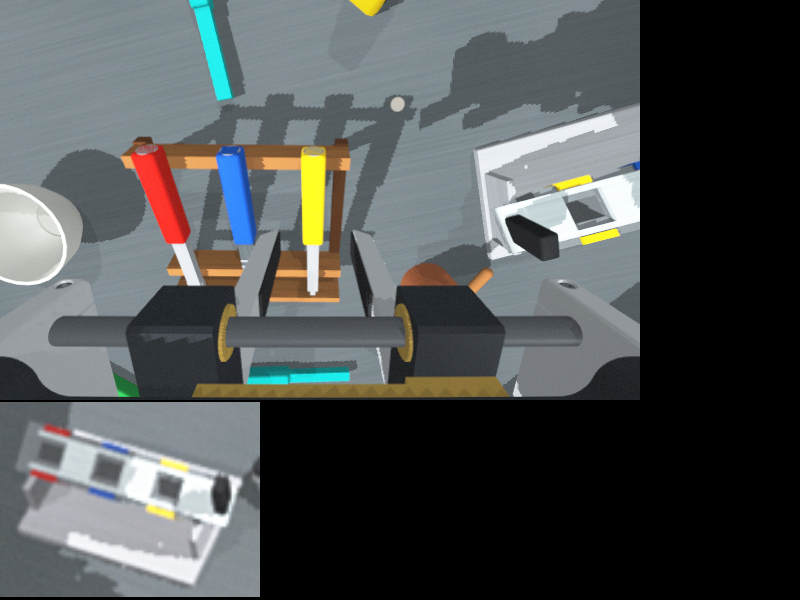

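The shutter windows stand over the pockets. The yellow handle is at (313,197) against (317,196) predicted, about 3 mm to +y. I'll descend and grip it.

```bash
python3 -m jog '[[0.1,-0.15,5,0,0,0],[0.1,-0.15,9.8,0,0,0],[0.1,-0.15,9.8,0,0,0],[0.1,-0.15,9.8,0,0,0]]'; python3 -m jog '[[0,0,0,0,0,0],[0,0,0,0,0,0],[0,0,0,0,0,0],[0,0,0,0,0,0]]' 0 45;python3 -m jog '[[0,0,-2,0,0,0],[0,0,-6,0,0,0],[0,0,-11,0,0,0],[0,0,-16,0,0,0],[0,0,-16,0,0,0]]';  python3 plan.py .565 -.122 .26 .068 40
```

```text
time_s: 6.0
ee_pos: [0.5909, 0.1124, 0.2782]
eef_rot: [-3.141, -0.0, -0.22]
force: [-0.2, 0.1, 1.4]
grip_width: 0.0465
grip_force: 0.0
time_s: 6.4
ee_pos: [0.5906, 0.1132, 0.2777]
eef_rot: [-3.141, -0.001, -0.219]
force: [-3.0, -1.2, 8.0]
grip_width: 0.0198
grip_force: 45.0
time_s: 6.9
ee_pos: [0.5902, 0.1132, 0.4442]
eef_rot: [-3.138, -0.011, -0.219]
force: [-0.0, -0.4, -1.2]
grip_width: 0.0196
grip_force: 44.9
shift [-8.52 26.8   4.41] turn [ 0.098  0.682 -0.276] rows>= 5.7
t 6.9 grasp now [0.5922 0.1134 0.2639] q [ 0.13  0.39  1.31 -0.    1.43  1.92] w 0.0196
```

```bash
python3 plan.py .651 -.118 .300 .068 40
```

```text
shift [-0.17 24.53  0.51] turn [ 0.098  0.682 -0.276] rows>= 4.9
t 6.9 grasp now [0.5922 0.1134 0.2639] q [ 0.13  0.39  1.31 -0.    1.43  1.92] w 0.0196
```

```bash
python3 -m jog '[[-0.2,24.5,0.5,0.098,0.682,-0.276],[-0.2,24.5,0.5,0.098,0.682,-0.276],[-0.2,24.5,0.5,0.098,0.682,-0.276],[-0.2,24.5,0.5,0.098,0.682,-0.276],[-0.2,24.5,0.5,0.098,0.682,-0.276],[-0.2,24.5,0.5,0.098,0.682,-0.276],[-0.2,24.5,0.5,0.098,0.682,-0.276],[-0.2,24.5,0.5,0.098,0.682,-0.276]]'; python3 plan.py .626 -.120 .257 .068 40
```

```text
time_s: 7.7
ee_pos: [0.5354, -0.1252, 0.4312]
eef_rot: [-3.141, -0.685, 0.067]
force: [-0.4, 1.3, -1.1]
grip_width: 0.0198
grip_force: 44.9
shift [-4.23  0.1   1.2 ] turn [ 0.     0.013 -0.   ] rows>= 0.9
t 7.7 grasp now [ 0.6492 -0.1175  0.2915] q [-0.33  0.19  1.63  0.38  0.71  0.96] w 0.0198
```

```bash
python3 -m jog '[[-4.2,0.1,1.2,0,0.013,0],[-4.2,0.1,1.2,0,0.013,0],[-4.2,0.1,1.2,0,0.013,0]]'; cat > look.py <<'E'
import sys
from h import *
from station import ctrl
name=sys.argv[1]; M=np.array(list(map(float,sys.argv[2:5])));s=float(sys.argv[5])
o=ctrl.get_obs();R0=Ro.from_euler("xyz",o["eef_rot"]);g=o["ee_pos"]+R0.apply([0,0,ctrl.tcp_to_grasp])
u=R0.apply([np.cos(np.radians(20)),0,-np.sin(np.radians(20))]);print("u",np.round(u,3),"tip",np.round(g-s*u,4))
out=np.zeros((600,800,3),np.uint8)
for i,n in enumerate(("scene","side")):
    c=ctrl.camera(n);f=6 if i==0 else 5;w=400//f;hh=600//f
    p=proj(c,[g-s*u,g-(s-.09)*u,M]);x0,y0=(p.mean(0)-[w/2,hh/2]).astype(int);x0=max(x0,0);y0=max(y0,0);y0=min(y0,400-hh)
    k=cv2.resize(c["img"][y0:y0+hh,x0:x0+w],None,fx=f,fy=f,interpolation=cv2.INTER_CUBIC)
    for q,col in zip(p,((0,255,0),(0,255,0),(255,0,255))): cv2.circle(k,tuple(int(v) for v in (q-[x0,y0]+.5)*f),2,col,-1)
    out[:k.shape[0],400*i:400*i+k.shape[1]]=k; print(n,x0,y0,f,np.round(p,1).tolist())
cv2.imwrite(f"pics/{name}.png",out)
E
python3 look.py l1 .5386 -.126 .1055 .135
```

```text
time_s: 8.0
ee_pos: [0.5109, -0.1274, 0.3956]
eef_rot: [-3.142, -0.698, 0.069]
force: [1.0, -0.4, -1.1]
grip_width: 0.0199
grip_force: 44.9
u [0.499 0.034 0.866] tip [ 0.5593 -0.1241  0.1405]
scene 209 130 6 [[244.7, 181.6], [233.1, 178.4], [249.3, 182.6]]
side 332 198 5 [[367.2, 264.3], [392.6, 234.6], [356.5, 276.9]]
```

View pics/l1.png

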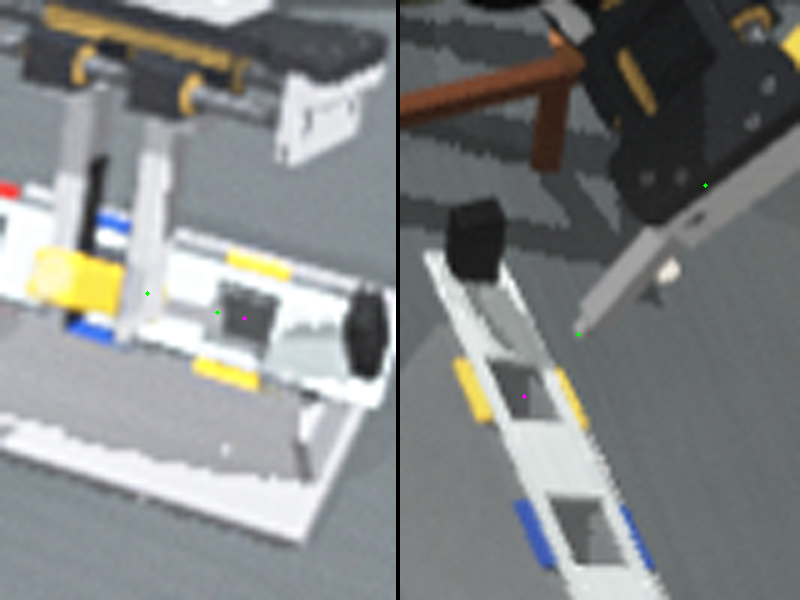

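The green prediction sits on the real tip in both views, and the magenta mouth estimate lies in the window of the yellow pocket. I'll insert along the axis.

```bash
python3 -m jog '[[-2.3,0,0.85,0,0,0],[-4.7,0,1.7,0,0,0],[-6.6,0,2.4,0,0,0],[-6.6,0,2.4,0,0,0]]'; python3 -m jog '[[-1.5,0,0.55,0,0,0],[-3,0,1.1,0,0,0],[-4.2,0,1.55,0,0,0],[-4.2,0,1.55,0,0,0],[-4.2,0,1.55,0,0,0]]'
```

```text
time_s: 8.5
ee_pos: [0.4755, -0.1304, 0.3339]
eef_rot: [-3.141, -0.698, 0.068]
force: [0.5, -0.6, -0.7]
grip_width: 0.0197
grip_force: 44.9
time_s: 9.0
ee_pos: [0.4546, -0.1323, 0.2974]
eef_rot: [3.14, -0.702, 0.069]
force: [0.2, -0.1, -1.6]
grip_width: 0.0198
grip_force: 44.9
```

```bash
python3 -m jog '[[-0.25,0,0.09,0,0,0],[-0.45,0,0.16,0,0,0],[-0.45,0,0.16,0,0,0]]';python3 -m jog '[[-0.2,0,0.07,0,0,0],[-0.3,0,0.1,0,0,0],[-0.3,0,0.1,0,0,0]]'
```

```text
time_s: 9.3
ee_pos: [0.4512, -0.1324, 0.292]
eef_rot: [3.141, -0.7, 0.069]
force: [0.2, 0.5, -0.7]
grip_width: 0.0199
grip_force: 44.9
time_s: 9.6
ee_pos: [0.4501, -0.1327, 0.2904]
eef_rot: [3.139, -0.703, 0.069]
force: [3.0, 1.6, 6.7]
grip_width: 0.0194
grip_force: 44.9
```

```bash
python3 -m jog '[[0,0,0,0,0,0],[0,0,0,0,0,0],[0,0,0,0,0,0],[0,0,-4,0,0,0],[0,0,-8,0,0,0],[0,0,-12,0,0,0],[0,0,-12,0,0,0]]' 50; python3 plan.py .604 .180 .24 -.219 0
```

```text
time_s: 10.3
ee_pos: [0.3708, -0.1378, 0.3845]
eef_rot: [3.136, -0.705, 0.071]
force: [0.5, -0.5, 0.1]
grip_width: 0.0468
grip_force: 0.0
shift [ 21.75 -30.14  13.62] turn [-0.097 -0.701  0.275] rows>= 7.9
t 10.3 grasp now [ 0.4875 -0.1306  0.2471] q [-0.51 -0.11  2.07  0.61  0.66  0.6 ] w 0.0468
```

```bash
python3 -m jog '[[0,-5,-2,0,0,0],[0,-10,-3,0,0,0],[21.7,-30.1,13.6,-0.097,-0.701,0.275],[21.7,-30.1,13.6,-0.097,-0.701,0.275],[21.7,-30.1,13.6,-0.097,-0.701,0.275],[21.7,-30.1,13.6,-0.097,-0.701,0.275],[21.7,-30.1,13.6,-0.097,-0.701,0.275],[21.7,-30.1,13.6,-0.097,-0.701,0.275]]'; python3 plan.py .6055 .180 .20 -.219 0
```

```text
time_s: 11.1
ee_pos: [0.5546, 0.1366, 0.4126]
eef_rot: [3.141, 0.013, -0.219]
force: [-0.4, -0.5, 0.6]
grip_width: 0.0468
grip_force: 0.0
shift [ 4.07 -5.35  3.16] turn [0.    0.013 0.   ] rows>= 1.5
t 11.1 grasp now [0.5523 0.137  0.2322] q [0.18 0.34 1.45 0.   1.36 1.97] w 0.0468
```

```bash
python3 -m jog '[[4.1,-5.4,3.1,0,0.013,0],[4.1,-5.4,3.1,0,0.013,0],[4.1,-5.4,3.1,0,0.013,0]]' >/dev/null; python3 plan.py .6056 .1814 .097 -.219 0;  python3 - <<'E'
from h import *
from station import ctrl
c=ctrl.camera("wrist")
R=Ro.from_euler("ZY",[-.2188,-np.radians(20)]).as_matrix();t=np.array([.4818,.208,.0478])
for n,o in(("blue",0),("red",.07)):
    T=t+R@[0,o,0]; print(n,np.round(cen(c,box(T,R,(.09,-.01,-.01),(.19,.01,.01))),1),blobs(c["img"],n,100))
c=ctrl.camera("scene");k=cv2.resize(c["img"][130:225,180:290],None,fx=4,fy=4);cv2.imwrite("pics/y1.png",k)
E
```

```text
shift [-0.06 -0.1  10.1 ] turn [ 0.    -0.002  0.004] rows>= 2.0
t 11.4 grasp now [0.6061 0.1803 0.198 ] q [ 0.23  0.5   1.3  -0.    1.34  2.02] w 0.0468
blue [316.7 197.4] [(1897, [314.2, 199.0])]
red [240.7 197.1] [(2334, [240.0, 196.5])]
```

View pics/y1.png

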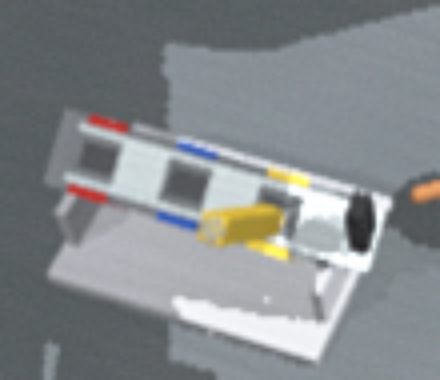

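Yellow stands in its pocket, leaning slightly within the play. Blue is 2.5 px from the prediction, so I'll pick it.

```bash
python3 -m jog '[[-0.05,-0.15,5,0,0,0],[-0.05,-0.15,10.1,0,0,0],[-0.05,-0.15,10.1,0,0,0],[-0.05,-0.15,10.1,0,0,0]]'; python3 -m jog '[[0,0,0,0,0,0],[0,0,0,0,0,0],[0,0,0,0,0,0],[0,0,0,0,0,0]]' 0 45;python3 -m jog '[[0,0,-2,0,0,0],[0,0,-6,0,0,0],[0,0,-11,0,0,0],[0,0,-16,0,0,0],[0,0,-21,0,0,0],[0,0,-21,0,0,0]]';  python3 plan.py .680 -.185 .35 .068 40
```

```text
time_s: 11.9
ee_pos: [0.6052, 0.1795, 0.2834]
eef_rot: [-3.14, -0.007, -0.218]
force: [0.6, 0.4, 1.0]
grip_width: 0.0466
grip_force: 0.0
time_s: 12.3
ee_pos: [0.6052, 0.18, 0.2828]
eef_rot: [-3.139, -0.008, -0.218]
force: [-3.1, -1.8, 7.3]
grip_width: 0.0196
grip_force: 45.0
time_s: 12.9
ee_pos: [0.6027, 0.1798, 0.4997]
eef_rot: [-3.135, -0.017, -0.218]
force: [-0.5, -0.0, -1.7]
grip_width: 0.0196
grip_force: 44.9
shift [ 4.28 37.22  0.98] turn [ 0.096  0.675 -0.275] rows>= 7.5
t 12.9 grasp now [0.6059 0.1803 0.3193] q [ 0.23  0.43  1.12 -0.    1.57  2.02] w 0.0196
```

```bash
python3 -m jog '[[4.3,37.2,0,0.096,0.675,-0.275],[4.3,37.2,0,0.096,0.675,-0.275],[4.3,37.2,0,0.096,0.675,-0.275],[4.3,37.2,0,0.096,0.675,-0.275],[4.3,37.2,0,0.096,0.675,-0.275],[4.3,37.2,0,0.096,0.675,-0.275],[4.3,37.2,0.5,0.096,0.675,-0.275],[4.3,37.2,1,0.096,0.675,-0.275]]'; python3 plan.py .6305 -.1895 .257 .068 40
```

```text
time_s: 13.7
ee_pos: [0.5644, -0.196, 0.4809]
eef_rot: [3.139, -0.686, 0.067]
force: [0.7, 1.2, -2.0]
grip_width: 0.0195
grip_force: 44.9
shift [-9.26 -0.2   3.49] turn [ 0.003  0.012 -0.001] rows>= 2.0
t 13.7 grasp now [ 0.6785 -0.1888  0.3413] q [-0.43  0.28  1.41  0.4   0.87  0.9 ] w 0.0195
```

```bash
python3 -m jog '[[-9.25,-0.2,2.9,0.003,0.012,0],[-9.25,-0.2,2.9,0.003,0.012,0],[-9.25,-0.2,2.9,0.003,0.012,0],[-9.25,-0.2,2.9,0.003,0.012,0]]'; python3 look.py l2 .5432 -.1955 .1055 .135
```

```text
time_s: 14.1
ee_pos: [0.5122, -0.1944, 0.4003]
eef_rot: [-3.14, -0.698, 0.068]
force: [-0.0, 0.5, -0.5]
grip_width: 0.0195
grip_force: 44.9
u [0.499 0.034 0.866] tip [ 0.5604 -0.1908  0.1451]
scene 186 122 6 [[222.6, 173.0], [209.2, 169.1], [226.6, 175.9]]
side 344 225 5 [[378.8, 290.1], [406.5, 260.2], [369.0, 304.8]]
```

View pics/l2.png

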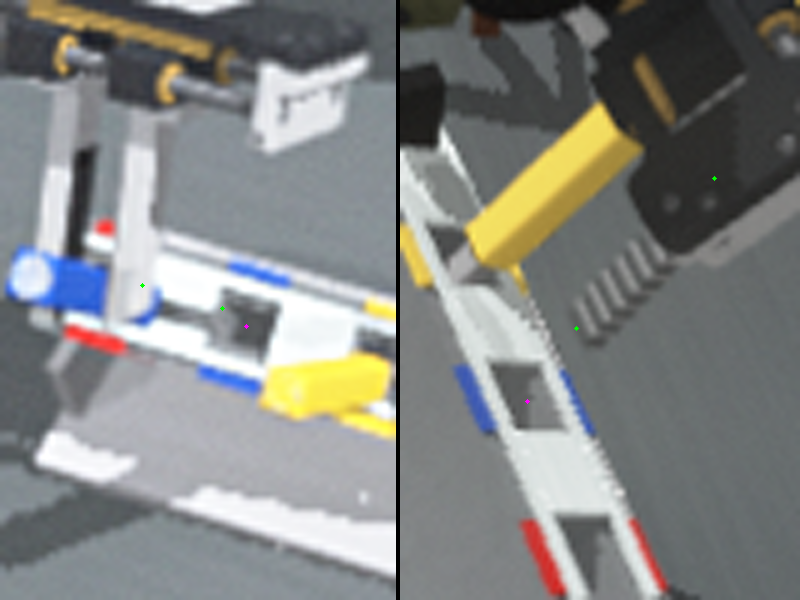

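The blue tip is at about (585,330) in the side crop, offset from the green dot by the 6 mm grip offset I already compensated for. I'll add a 2 mm y correction and insert.

```bash
python3 -m jog '[[-2.3,0.25,0.85,0,0,0],[-4.7,0.25,1.7,0,0,0],[-6.6,0.25,2.4,0,0,0],[-6.6,0.25,2.4,0,0,0]]'; python3 -m jog '[[-1.5,0,0.55,0,0,0],[-3,0,1.1,0,0,0],[-4.2,0,1.55,0,0,0],[-4.2,0,1.55,0,0,0],[-4.2,0,1.55,0,0,0]]'; python3 -m jog '[[-0.25,0,0.09,0,0,0],[-0.4,0,0.15,0,0,0],[-0.4,0,0.15,0,0,0]]'
```

```text
time_s: 14.6
ee_pos: [0.4773, -0.1992, 0.3389]
eef_rot: [-3.14, -0.697, 0.069]
force: [0.4, -0.3, -1.6]
grip_width: 0.0196
grip_force: 44.9
time_s: 15.1
ee_pos: [0.4562, -0.2009, 0.3023]
eef_rot: [3.141, -0.7, 0.071]
force: [0.5, 0.0, -0.9]
grip_width: 0.0201
grip_force: 44.9
time_s: 15.4
ee_pos: [0.4532, -0.2008, 0.2971]
eef_rot: [-3.141, -0.699, 0.07]
force: [0.2, -0.9, -2.0]
grip_width: 0.0198
grip_force: 44.9
```

```bash
python3 -m jog '[[-0.15,0,0.05,0,0,0],[-0.35,0,0.12,0,0,0],[-0.35,0,0.12,0,0,0]]'; python3 -m jog '[[0,0,0,0,0,0],[0,0,0,0,0,0],[0,0,0,0,0,0],[0,0,-4,0,0,0],[0,0,-8,0,0,0],[0,0,-12,0,0,0],[0,0,-12,0,0,0]]' 40; python3 plan.py .62 .248 .24 -.219 0
```

```text
time_s: 15.7
ee_pos: [0.4517, -0.2012, 0.2949]
eef_rot: [3.141, -0.701, 0.07]
force: [3.7, 0.9, 4.7]
grip_width: 0.0193
grip_force: 44.9
time_s: 16.4
ee_pos: [0.3727, -0.2067, 0.3893]
eef_rot: [3.137, -0.703, 0.072]
force: [0.4, 0.1, -0.1]
grip_width: 0.0375
grip_force: 0.0
shift [ 23.31 -43.65  15.47] turn [-0.098 -0.698  0.277] rows>= 10.4
t 16.4 grasp now [ 0.4891 -0.1991  0.2516] q [-0.67 -0.04  1.98  0.68  0.76  0.44] w 0.0375
```

```bash
python3 -m jog '[[0,-5,-2,0,0,0],[0,-10,-3,0,0,0],[0,-15,-3,0,0,0],[0,-20,-3,0,0,0],[23.3,-43.6,15.5,-0.098,-0.698,0.277],[23.3,-43.6,15.5,-0.098,-0.698,0.277],[23.3,-43.6,15.5,-0.098,-0.698,0.277],[23.3,-43.6,15.5,-0.098,-0.698,0.277]]' 50; python3 plan.py .6208 .249 .21 -.219 0
```

```text
time_s: 17.2
ee_pos: [0.4731, 0.1075, 0.4124]
eef_rot: [-3.117, -0.189, -0.141]
force: [-0.3, -0.5, 0.0]
grip_width: 0.047
grip_force: 0.0
shift [ 11.99 -15.97   4.93] turn [-0.032 -0.188  0.08 ] rows>= 4.1
t 17.2 grasp now [0.5074 0.1071 0.2352] q [ 0.15  0.12  1.72 -0.03  1.11  1.87] w 0.047
```

```bash
python3 -m jog '[[12,-16,4.9,-0.032,-0.188,0.08],[12,-16,4.9,-0.032,-0.188,0.08],[12,-16,4.9,-0.032,-0.188,0.08],[12,-16,4.9,-0.032,-0.188,0.08],[12,-16,4.9,-0.032,-0.188,0.08],[12,-16,4.9,-0.032,-0.188,0.08]]' >/dev/null; python3 plan.py .6208 .2497 .0955 -.219 0;  python3 - <<'E'
from h import *
from station import ctrl
c=ctrl.camera("wrist")
R=Ro.from_euler("ZY",[-.2188,-np.radians(20)]).as_matrix();t=np.array([.4818,.208,.0478])
for n,o in(("red",.07),):
    T=t+R@[0,o,0]; print(n,np.round(cen(c,box(T,R,(.09,-.01,-.01),(.19,.01,.01))),1),blobs(c["img"],n,100))
E
```

```text
shift [ 0.02 -0.15 11.39] turn [-0.001 -0.002  0.003] rows>= 2.3
t 17.8 grasp now [0.6205 0.2483 0.2094] q [ 0.33  0.58  1.16 -0.    1.4   2.11] w 0.0469
red [316.3 193.7] [(1833, [315.9, 193.2])]
```

```bash
python3 -m jog '[[0,0,5,0,0,0],[0,0,10,0,0,0],[0,0,11.5,0,0,0],[0,0,11.5,0,0,0],[0,0,11.5,0,0,0]]'; python3 -m jog '[[0,0,0,0,0,0],[0,0,0,0,0,0],[0,0,0,0,0,0],[0,0,0,0,0,0]]' 0 45;python3 -m jog '[[0,0,-2,0,0,0],[0,0,-6,0,0,0],[0,0,-11,0,0,0],[0,0,-16,0,0,0],[0,0,-21,0,0,0],[0,0,-26,0,0,0],[0,0,-26,0,0,0]]';  python3 plan.py .68 -.25 .37 .068 40
```

```text
time_s: 18.35
ee_pos: [0.6206, 0.2472, 0.2804]
eef_rot: [-3.137, -0.008, -0.218]
force: [-0.0, 0.2, 0.0]
grip_width: 0.0471
grip_force: 0.0
time_s: 18.75
ee_pos: [0.6203, 0.2475, 0.2779]
eef_rot: [-3.139, -0.006, -0.217]
force: [-1.7, -0.4, 4.1]
grip_width: 0.0198
grip_force: 45.0
time_s: 19.45
ee_pos: [0.6174, 0.2468, 0.5453]
eef_rot: [-3.133, -0.015, -0.217]
force: [0.5, 0.3, -2.2]
grip_width: 0.0197
grip_force: 45.0
shift [ 5.65 50.45  3.37] turn [ 0.094  0.677 -0.275] rows>= 10.2
t 19.45 grasp now [0.6204 0.2476 0.3649] q [ 0.33  0.53  0.88 -0.    1.71  2.11] w 0.0197
```

```bash
python3 -m jog '[[5.6,50.4,1,0.094,0.677,-0.275],[5.6,50.4,1,0.094,0.677,-0.275],[5.6,50.4,1,0.094,0.677,-0.275],[5.6,50.4,1,0.094,0.677,-0.275],[5.6,50.4,1,0.094,0.677,-0.275],[5.6,50.4,1,0.094,0.677,-0.275],[5.6,50.4,1,0.094,0.677,-0.275],[5.6,50.4,1,0.094,0.677,-0.275]]'; python3 plan.py .6922 -.2548 .3482 .068 40
```

```text
time_s: 20.25
ee_pos: [0.5755, -0.1524, 0.5277]
eef_rot: [3.139, -0.686, 0.069]
force: [0.6, 0.3, -1.7]
grip_width: 0.0197
grip_force: 45.0
shift [-3.13 11.01  2.81] turn [0.002 0.012 0.001] rows>= 2.4
t 20.25 grasp now [ 0.6895 -0.1449  0.3881] q [-0.35  0.25  1.34  0.32  0.94  1.04] w 0.0197
```

```bash
python3 -m jog '[[-1,5,1,0,0.012,0],[-2,9,2,0,0.012,0],[-3.1,11,2.8,0.002,0.012,0],[-3.1,11,2.8,0.002,0.012,0]]' >/dev/null; python3 plan.py .6350 -.260 .257 .068 40
```

```text
shift [-10.12   0.08   3.12] turn [ 0.     0.004 -0.003] rows>= 2.1
t 20.65 grasp now [ 0.6921 -0.2556  0.3452] q [-0.53  0.36  1.29  0.46  0.94  0.81] w 0.0201
```

```bash
python3 -m jog '[[-5,0.05,1.5,0,0.004,0],[-10.1,0.1,3,0,0.004,0],[-10.1,0.1,3,0,0.004,-0.003],[-10.1,0.1,3,0,0.004,-0.003]]'; python3 look.py l3 .548 -.265 .1055 .135
```

```text
time_s: 21.05
ee_pos: [0.5196, -0.2652, 0.3996]
eef_rot: [3.139, -0.702, 0.073]
force: [-0.2, 0.1, -1.3]
grip_width: 0.0198
grip_force: 45.0
u [0.495 0.037 0.868] tip [ 0.569  -0.2622  0.1447]
scene 162 116 6 [[198.4, 167.1], [183.4, 162.7], [204.5, 169.3]]
side 361 256 5 [[396.1, 321.9], [426.5, 292.0], [383.1, 335.8]]
```

View pics/l3.png

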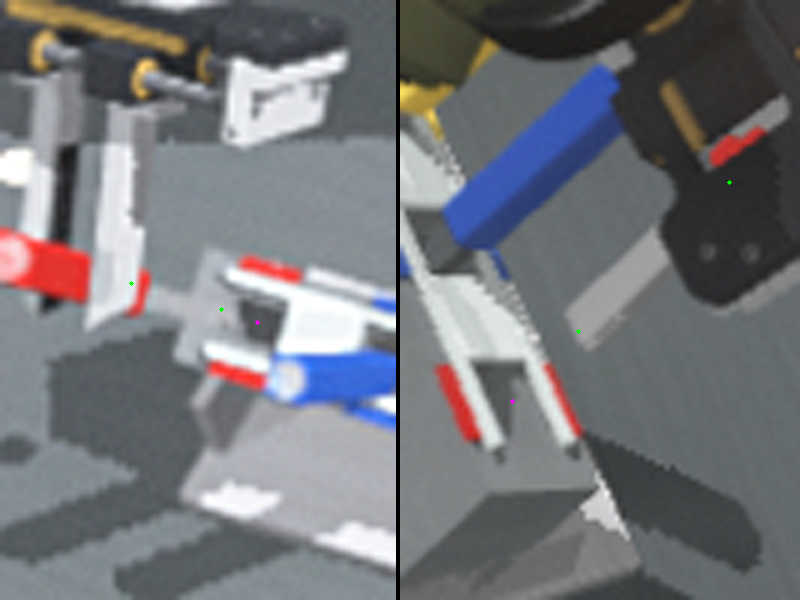

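The tip matches the prediction and lines up with the red pocket, so I'll insert.

```bash
python3 -m jog '[[-2.3,0.1,0.85,0,0,0],[-4.7,0.1,1.7,0,0,0],[-6.6,0.1,2.4,0,0,0],[-6.6,0.1,2.4,0,0,0]]'; python3 -m jog '[[-1.5,0,0.55,0,0,0],[-3,0,1.1,0,0,0],[-4.4,0,1.6,0,0,0],[-4.4,0,1.6,0,0,0],[-4.4,0,1.6,0,0,0]]'; python3 -m jog '[[-0.25,0,0.09,0,0,0],[-0.45,0,0.16,0,0,0],[-0.45,0,0.16,0,0,0]]'
```

```text
time_s: 21.55
ee_pos: [0.4851, -0.2693, 0.3382]
eef_rot: [3.139, -0.702, 0.073]
force: [-0.4, 0.6, -2.3]
grip_width: 0.0197
grip_force: 45.0
time_s: 22.05
ee_pos: [0.4629, -0.2714, 0.2998]
eef_rot: [3.136, -0.705, 0.075]
force: [0.5, 0.2, -1.3]
grip_width: 0.0196
grip_force: 45.0
time_s: 22.35
ee_pos: [0.4595, -0.2714, 0.2941]
eef_rot: [3.138, -0.703, 0.074]
force: [1.0, -0.1, -1.4]
grip_width: 0.0198
grip_force: 45.0
```

```bash
python3 -m jog '[[-0.15,0,0.05,0,0,0],[-0.35,0,0.12,0,0,0],[-0.35,0,0.12,0,0,0]]'
```

```text
time_s: 22.65
ee_pos: [0.4575, -0.2716, 0.2907]
eef_rot: [3.138, -0.703, 0.073]
force: [0.1, -0.2, -2.1]
grip_width: 0.0195
grip_force: 45.0
```

```bash
python3 -m jog '[[-0.15,0,0.05,0,0,0],[-0.25,0,0.09,0,0,0],[-0.25,0,0.09,0,0,0]]';  python3 -m jog '[[0,0,0,0,0,0],[0,0,0,0,0,0],[0,0,0,0,0,0],[0,0,-4,0,0,0],[0,0,-8,0,0,0],[0,0,-12,0,0,0],[0,0,-12,0,0,0]]' 40; python3 -m jog '[[0,0,-5,0,0,0],[0,0,-10,0,0,0],[0,0,-10,0,0,0],[0,0,-10,0,0,0]]'; python3 - <<'E'
from h import *
from station import ctrl
a=ctrl.camera("scene")["img"];b=ctrl.camera("side")["img"]
o=np.zeros((600,800,3),np.uint8)
A=cv2.resize(a[130:230,170:300],None,fx=3,fy=3);B=cv2.resize(b[220:395,300:435],None,fx=3,fy=3);o[:300,:390]=A;o[:B.shape[0],392:392+B.shape[1]]=B
o[310:560,:390]=cv2.resize(a,(390,250));cv2.imwrite("pics/fin.png",o)
E
```

```text
time_s: 22.95
ee_pos: [0.4569, -0.2719, 0.2902]
eef_rot: [3.136, -0.707, 0.074]
force: [4.3, 1.1, 8.8]
grip_width: 0.02
grip_force: 45.0
time_s: 23.65
ee_pos: [0.3772, -0.2773, 0.3836]
eef_rot: [3.132, -0.707, 0.076]
force: [0.5, 0.0, 0.4]
grip_width: 0.0377
grip_force: 0.0
time_s: 24.05
ee_pos: [0.3142, -0.2814, 0.4562]
eef_rot: [3.137, -0.703, 0.073]
force: [-0.1, 0.5, -0.8]
grip_width: 0.0374
grip_force: 0.0
```

View pics/fin.png

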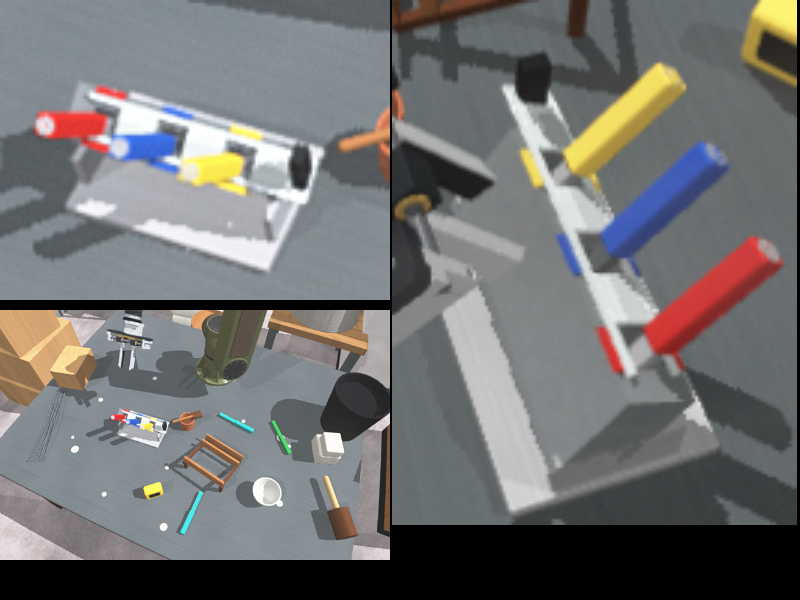

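All three tools stand in their own pockets at equal depth. The shutter is open, the bystanders have not moved, and the gripper is clear.

```bash
python3 -c "
from station import ctrl
print(ctrl.hand_in())"
```

```text
the job is handed in; nothing more can be done
None
```

The shutter is fully open and all three tools stand home in the pockets matching their handles. The pot, tape measure and bowl look untouched in the last picture, and the job was handed in at about 24 s with no verdict shown.

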